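# Open the test stand's air valve by one turn

## Robot

A 7-joint arm with a two-finger parallel gripper is mounted at the origin on the work surface. World frame = base frame: x ahead of the robot, y to its left, z up, the work surface at z = 0. Lengths are in m, angles in rad, forces in N, time in s.
With the tool pointing down it reaches from about 0.425 to 0.925 m from the base axis. Payload 6.8 kg.
Tool frame: the origin (TCP) lies at the very end of the fingers, on their centre line; the grasp point (between the pads) lies grasp_offset behind it (grasp_offset is the distance from the TCP to the grasp point, in m); z points along the fingers, y is the direction in which the jaws open and shut (so a half turn about z gives the same grasp; the last joint's range is limited). The gripper opens to 85 mm and grips with 20 to 120 N. Pads are 22 mm wide; open, the fingers measure 114 mm over their backs; the gripper's body (76 mm by 85 mm) begins 54 mm behind the grasp point. The pads swing forward as they close: fully open they stand 13 mm farther back than shut.
Start: joints at [-1.269, 0.477, 0.022, 1.555, -0.011, 1.109, -0.083], TCP at [0.269, 0.619, 0.231] pointing down, gripper open.
Joint ranges: [-2.96, 2.96], [-0.34, 2.1], [-1.41, 1.46], [0.24, 2.44], [-1.37, 4.51], [0.17, 1.92], [-2.96, 2.96]. Speed limits (rad/s): [2.39, 2.39, 3.14, 3.14, 3.14, 3.14, 3.14].

## Interface

Orientations are given as a unit quaternion [w, x, y, z].
In Python, from station import * gives the robot as it stands.
- The arm moves only by the shell command python3 -m handwheel 'ROWS' [FORCE]. ROWS is JSON, one flat list of numbers, 7 for each row, row after row: the shift along the world's x, y, z in cm, then the turn, a rotation vector about the world's x, y, z in degrees, then the opening, from 0 (shut) to 1 (fully open). In form: [tx, ty, tz, ax, ay, az, fingers, tx, ty, tz, ax, ay, az, fingers, ...]. A call has 1 to 8 rows; each row is the pose to reach, as a shift and turn from the pose measured when the call began; what a row does not reach only later rows make up. A row lasts 1/12 s, in which the tool goes at most 41.7 mm and 7.16 degrees, less where a joint would pass 70% of its speed; a pose out of reach is approached as far as the arm can. A call with a gripper value outside its range is refused whole. The fingers move at their own pace and stop on an object; FORCE is the grip in N (left out, the last holds). Time passes only in rows, so rows that repeat a pose let the fingers close. It gives the time, the measured TCP pose, the force and the opening at its end, in the units of the state.
- get_obs(): the state, without advancing time (a new reading comes with each control period).
- read_camera(name): name is "scene" or "top" or "wrist"; returns the picture (480x640x3 uint8, red, green, blue); there is no depth.
- camera_info(name): a dict with "fx", "fy", "cx", "cy" (pixels), "R" (3x3) and "t" (3): a world point X has camera coordinates R X + t; the wrist camera has in their place "mount" (4x4, takes a point from camera to tool coordinates, whose origin is the TCP and whose axes are the flange's). Camera axes: x right, y down, z forward; pixel columns grow to the right and rows downward; lengths in m; the calibration is good to about 2 mm. A picture is of the moment at which its call begins: read the wrist's pose just before it. camera_info takes no time and is no camera call.
- hand_in(): hands the job in, once; it reports no verdict.
The state is a dict: "t": time; "q": joint angles; "joint_vel": joint speeds; "joint_torque": joint torques, N m; "eef_pos": TCP position; "tool_rot": TCP orientation; "contact_force": force on the tool from outside, world axes, zero at the start; "torque": the same for the moment, N m; "gripper_width": opening from 0.0 (shut) to 1.0 (fully open).
Only numpy, scipy, OpenCV 4.12 (cv2) and the standard library are available. Lean on these libraries where they do the work, as an engineer would, in place of code of your own. Each camera call takes 0.05 s, during which the arm holds its last target. There are 200 camera calls.

## Task

Open the air valve on the test stand by exactly one full turn: push its hand wheel round counter-clockwise (seen from above) by the upright handle with your fingertips, until the handle is back where it started. Do not pull the wheel up off its seat, leave the things standing around alone, and finish with the wheel at rest and your hand clear.

Things in the scene. Friction and masses are not known exactly. Their poses are not given: they have to be found in the camera images.
- stand: Air test stand bolted to the bench: a dark steel base plate 240 (x) by 400 (y) by 12 mm, a grey valve column at its middle carrying the hand wheel, and a steel pipe along y (axis 55 mm up) with a blank flange at the -y end and a round pressure gauge at the +y end (gauge top about 125 mm up, 150 mm from the column). Origin: centre of the plate's underside, on the wheel's axis. Fixed, but its place and yaw differ between runs.
- wheel (a joint): Turn of the hand wheel about its vertical axis, rad; grows counter-clockwise seen from above, which opens the valve. It starts somewhere between 0.3 and 4.0; travel ends at 0 and 15. It turns with steady friction (0.22 N m, about 3 N at the handle) and stays where it is left. A full turn adds 6.283.
- wheel_lift (a joint): How far the hand wheel has been pulled up off its seat, m; 0 seated. Only its weight and a light spring hold it down (about 13 N in all).
- wheel_center (a point): Centre of the hand wheel at the mid-height of its rim, 132 mm above the bench. Dark steel wheel: rim 166 mm outside diameter, 16 mm thick round bar (top at 140 mm above the bench), three spokes 12 mm thick at the rim's height, hub 36 mm in diameter with its top at 144 mm; a brass stem 14 mm in diameter stands in the hub up to 150 to 160 mm above the bench.
- handle: Upright black handle fixed on the rim of the wheel, over one of the spokes: round, 22 mm in diameter, 54 mm tall, from 140 to 194 mm above the bench, 75 mm from the wheel's axis. Origin at its centre, 167 mm above the bench; its x axis points outward from the wheel's axis. Nothing else rises above the rim on the handle's circle.
- spray_can: Loose spray can, 52 mm in diameter, 150 mm tall, beside the -y end of the stand; origin under its centre. To be left alone.
- jar: Loose jar with a steel lid, 64 mm in diameter, 90 mm tall, beside the +y end of the stand; origin under its centre. To be left alone.
- fitting: Loose stepped brass fitting, 32 mm in diameter and 36 mm tall, standing on the stand's base plate at the side towards the robot; origin under its centre. To be left alone.
- wrench: Loose steel wrench, 200 mm long, lying on the bench beyond the stand; origin under its middle. To be left alone.

How it is judged:
On the way:
1. the handle is being pushed by the fingers on the far side of its circle, about half a turn from its start (distance of handle from where it was at the start of the episode above 0.12 m and contact force between the fingers and handle above 0.3 N).
At the end, for the whole second after the job is handed in: The wheel has turned one full turn counter-clockwise and no other number of turns, the handle's centre is within 14 mm (about 10 degrees) of where it started, the wheel is seated (under 3 mm up) and at rest (distance of handle from where it was at the start of the episode below 0.014 m and value of joint wheel between 6.3 and 10.55 rad and velocity of joint wheel between -0.05 and 0.05 rad/s and value of joint wheel_lift below 0.003 m); the robot touches nothing.
It fails at once if the hand wheel is pulled up off its seat by more than 6 mm (value of joint wheel_lift above 0.006 m).
It fails at once if the spray can, jar, fitting or wrench is moved more than 20 mm or lifted (distance of any of spray_can, jar, fitting, wrench from where it was at the start of the episode above 0.02 m).
It also fails if it takes over 61 s, if anything falls off the work surface, if the arm or the gripper's body presses on something with over 40 N, if the wrist force passes 120 N, or if a joint passes its speed limit or range.

## Working session

There is one attempt and no reset: what is moved stays moved. The work goes in short steps, Python scripts to look and compute and a shell command to move; the robot and the scene stay as the last step left them, time stands still between calls to the robot, and variables do not carry over. Pictures are saved under pics/ and viewed, on a budget of 10 in all, crops included, one or two more only if the job needs it, and the job is handed in when it is done.

```bash
ls; mkdir -p pics; python3 - <<'E'
from station import *
import cv2
o=get_obs();print(o)
for n in("top","scene"):
    cv2.imwrite(f"pics/{n}0.png",read_camera(n)[:,:,::-1]);c=camera_info(n);print(n,c)
print(camera_info("wrist"))
E
```

```text
pics
{'t': 0.0, 'q': array([-1.26915383,  0.47778088,  0.02234531,  1.55642977, -0.01148098,
        1.10931206, -0.08307434]), 'joint_vel': array([ 5.36484603e-04,  9.74563205e-04,  1.19208550e-03,  1.14270252e-03,
       -4.98743421e-06,  9.93272131e-04,  1.21223012e-03]), 'joint_torque': array([ 1.86537891e-04, -5.96459198e+01,  1.60798822e+00, -2.81186932e+01,
        1.24080377e-02,  9.29700269e-03,  8.88861081e-06]), 'eef_pos': array([0.26869062, 0.61858137, 0.23034788]), 'tool_rot': array([-1.07840112e-04,  2.03416050e-01,  9.79091977e-01, -8.94396915e-04]), 'contact_force': array([ 0.77069016, -0.44888916,  1.13475319]), 'torque': array([ 0.00232117, -0.01500219, -0.03659622]), 'gripper_width': 0.998488572432688}
top {'fx': 479.4166227100287, 'fy': 479.4166227100287, 'cx': 311.1344928366352, 'cy': 233.38349847854602, 'R': array([[-1.44026965e-03, -9.99981563e-01,  5.89913621e-03],
       [-9.96152466e-01,  9.17790106e-04, -8.76323175e-02],
       [ 8.76252876e-02, -6.00265325e-03, -9.96135421e-01]]), 't': array([0.09055355, 0.62769887, 1.06725917])}
scene {'fx': 470.9053510927687, 'fy': 470.9053510927687, 'cx': 313.9205676860946, 'cy': 235.3793725520407, 'R': array([[-0.62130304,  0.78356784,  0.00199514],
       [ 0.59983294,  0.47725201, -0.64220789],
       [-0.50416563, -0.39780896, -0.76652792]]), 't': array([ 0.28449807, -0.34118601,  1.44753327])}
{'fx': 353.2318509279261, 'fy': 353.2318509279261, 'cx': 318.4162167357892, 'cy': 236.09603534201554, 'mount': array([[ 2.33325482e-03, -9.60584682e-01, -2.77977743e-01,
         7.00916413e-02],
       [ 9.99997254e-01,  2.30268799e-03,  4.36443560e-04,
        -2.83571536e-04],
       [ 2.20855013e-04, -2.77977998e-01,  9.60587416e-01,
        -1.41531523e-01],
       [ 0.00000000e+00,  0.00000000e+00,  0.00000000e+00,
         1.00000000e+00]])}
```

View pics/top0.png

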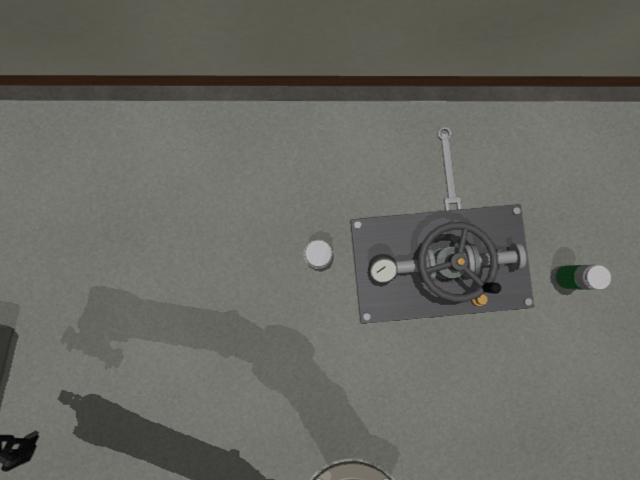

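View pics/scene0.png

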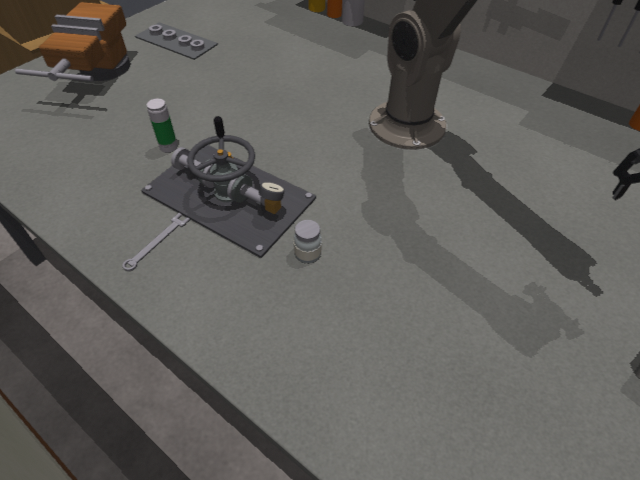

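The top view shows the wheel hub near (459,262), the handle near (493,288), the gauge at (383,270), the can at (597,277), the jar at (318,254) and the fitting at (480,300). I'll zoom in on both views.

```bash
cat > h.py <<'E'
from station import *
import numpy as np, cv2
from scipy.spatial.transform import Rotation as Rn
def cam(n,o=None):
    c=camera_info(n)
    if n=="wrist":
        w,x,y,z=o["tool_rot"];T=np.eye(4);T[:3,:3]=Rn.from_quat([x,y,z,w]).as_matrix();T[:3,3]=o["eef_pos"]
        M=np.linalg.inv(T@c["mount"]);R,t=M[:3,:3],M[:3,3]
    else: R,t=np.array(c["R"]),np.array(c["t"])
    K=np.array([[c["fx"],0,c["cx"]],[0,c["fy"],c["cy"]],[0,0,1]]);return K,R,t
def back(C,uv,z):
    K,R,t=C;d=R.T@np.linalg.inv(K)@np.array([*uv,1.]);o=-R.T@t;return o+d*(z-o[2])/d[2]
def proj(C,X):
    K,R,t=C;p=K@(R@np.array(X)+t);return p[:2]/p[2]
E
python3 - <<'E'
from h import *
C=cam("top")
for n,uv,z in[("rim",(457.5,261.5),.132),("stem",(459.5,261.5),.155),("handletop",(495,288),.194),("gauge",(383,270),.125),("can",(598,277),.15),("jar",(318,252),.09),("fit",(480,299),.05)]:
    print(n,back(C,uv,z).round(4))
b=[back(C,p,.014) for p in((357,225),(517,211),(529,301),(366,316))];print(np.mean(b,0),np.array(b).round(3))
a=cv2.imread("pics/top0.png")[205:325,380:540];s=cv2.imread("pics/scene0.png")[105:225,160:320]
a=cv2.resize(a,None,fx=5,fy=5,interpolation=2)
cv2.imwrite("pics/c0.png",a)
E
```

```text
rim [ 0.5603 -0.2105  0.132 ]
stem [ 0.5596 -0.2074  0.155 ]
handletop [ 0.5076 -0.2619  0.194 ]
gauge [ 0.5431 -0.058   0.125 ]
can [ 0.5282 -0.488   0.15  ]
jar [0.5822 0.0755 0.09  ]
fit [ 0.4797 -0.2836  0.05  ]
[ 0.5605692  -0.21235974  0.014     ] [[ 0.648 -0.017  0.014]
 [ 0.681 -0.389  0.014]
 [ 0.473 -0.409  0.014]
 [ 0.44  -0.035  0.014]]
```

View pics/c0.png

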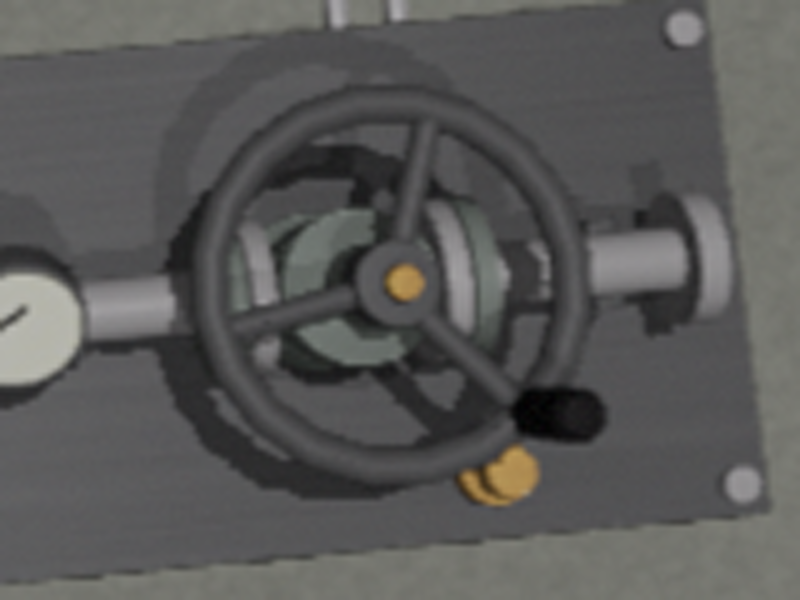

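Estimates from this view:
- **Wheel axis:** about (0.560, -0.2115).
- **Handle:** about (0.507, -0.264), which is 74 mm from the axis at about -135°. That agrees with the given 75 mm.

I'll shut the fingers into a post, bring it in about 35° clockwise of the handle, and push it round.

```bash
python3 -m handwheel '[6,-8,4,0,0,-6,0, 12,-16,5,0,0,-12,0, 18,-24,5,0,0,-18,0, 23,-32,5,0,0,-22,0, 23,-32,5,0,0,-22,0, 23,-32,5,0,0,-22,0, 23,-32,5,0,0,-22,0, 23,-32,5,0,0,-22,0]' 40
```

```text
t: 0.77
eef_pos: [0.4615, 0.3503, 0.2754]
tool_rot: [-0.0, 0.386, 0.922, -0.001]
contact_force: [0.1, 1.0, -0.3]
gripper_width: 0.001
```

```bash
python3 -m handwheel '[1.5,-4,0,0,0,0,0, 2.5,-8,0,0,0,0,0, 3,-16,0,0,0,0,0, 3,-24,0,0,0,0,0, 3,-30,0,0,0,0,0, 3,-30,0,0,0,0,0, 3,-30,0,0,0,0,0, 3,-30,0,0,0,0,0]'
python3 -m handwheel '[0,-30,-1.5,0,0,0,0, 0,-30,-1.5,0,0,0,0, 0,-30,-1.5,0,0,0,0, 0,-30,-1.5,0,0,0,0, 0,-30,-1.5,0,0,0,0, 0,-30,-1.5,0,0,0,0, 0,-30,-1.5,0,0,0,0, 0,-30,-1.5,0,0,0,0]'
```

```text
t: 1.43
eef_pos: [0.4908, 0.0433, 0.2754]
tool_rot: [-0.0, 0.39, 0.921, -0.002]
contact_force: [0.7, -0.6, -0.3]
gripper_width: -0.003
t: 2.1
eef_pos: [0.4888, -0.263, 0.2603]
tool_rot: [0.0, 0.393, 0.92, -0.003]
contact_force: [-1.1, -0.5, 0.5]
gripper_width: -0.004
```

```bash
python3 -m handwheel '[-0.2,2,0,0,0,0,0, -0.2,4,0,0,0,0,0, -0.2,4,0,0,0,0,0]'
python3 - <<'E'
from h import *
o=get_obs();print(o["eef_pos"],o["q"].round(2));im=read_camera("wrist")[:,:,::-1].copy();C=cam("wrist",o)
cv2.imwrite("pics/w1.png",im)
for X in([.507,-.264,.194],[.56,-.2115,.132]):print(proj(C,X).round(1))
t=read_camera("top")[:,:,::-1];cv2.imwrite("pics/t1.png",t)
E
```

```text
t: 2.35
eef_pos: [0.4867, -0.22, 0.2595]
tool_rot: [-0.001, 0.392, 0.92, -0.003]
contact_force: [0.9, 1.0, 0.6]
gripper_width: -0.0
[ 0.48668812 -0.21998435  0.25951185] [-0.18  0.24  0.58  1.89 -0.14  1.06  1.22]
[294.5 318. ]
[390.7 279.4]
```

View pics/w1.png

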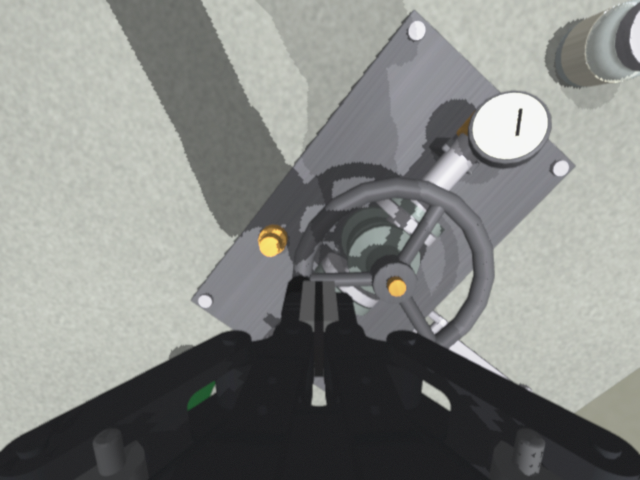

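The projected wheel centre agrees with the picture to about 4 px. The wide part of the gripper starts about 43 mm behind the tip. With the TCP at z = 0.167 it clears the handle top, so I can keep one orientation all the way round. Next I'll descend and tabulate the waypoints.

```bash
python3 -m handwheel '[0,-0.4,-3,0,0,0,0, 0,-0.4,-6,0,0,0,0, 0,-0.4,-9.2,0,0,0,0, 0,-0.4,-9.2,0,0,0,0, 0,-0.4,-9.2,0,0,0,0]'
cat > wp.py <<'E'
from h import *
import sys
a0,n,st=map(float,sys.argv[1:4]);o=get_obs();p=o["eef_pos"];c=np.array([.560,-.2115])
d=p[:2]-c;print("now",p.round(4),np.degrees(np.arctan2(d[1],d[0])).round(1),np.hypot(*d).round(4),o["contact_force"].round(1))
for i in range(int(n)):
    s=np.radians(a0+i*st);w=c+.075*np.array([np.cos(s),np.sin(s)]);print(round(a0+i*st),((np.r_[w,.167]-p)*100).round(1))
E
python3 wp.py -160 8 8
```

```text
t: 2.87
eef_pos: [0.4856, -0.2267, 0.1674]
tool_rot: [-0.002, 0.393, 0.92, -0.004]
contact_force: [0.9, -0.1, 0.9]
gripper_width: -0.004
now [ 0.4856 -0.2267  0.1674] -168.5 0.0759 [ 0.9 -0.1  0.9]
-160 [ 0.4 -1.1 -0. ]
-152 [ 0.8 -2.  -0. ]
-144 [ 1.4 -2.9 -0. ]
-136 [ 2.  -3.7 -0. ]
-128 [ 2.8 -4.4 -0. ]
-120 [ 3.7 -5.  -0. ]
-112 [ 4.6 -5.4 -0. ]
-104 [ 5.6 -5.8 -0. ]
```

```bash
python3 -m handwheel '[0.4,-1.1,0,0,0,0,0, 0.8,-2,0,0,0,0,0, 1.4,-2.9,0,0,0,0,0, 2,-3.7,0,0,0,0,0, 2.8,-4.4,0,0,0,0,0, 3.7,-5,0,0,0,0,0, 4.6,-5.4,0,0,0,0,0, 5.6,-5.8,0,0,0,0,0]'
python3 wp.py -96 8 9
python3 - <<'E'
from h import *
a=read_camera("top")[:,:,::-1];b=read_camera("scene")[:,:,::-1]
cv2.imwrite("pics/s2.png",np.hstack([cv2.resize(a[180:340,360:560],(400,320)),cv2.resize(b[80:240,120:320],(400,320))]))
E
```

```text
t: 3.53
eef_pos: [0.5414, -0.2847, 0.1672]
tool_rot: [-0.003, 0.393, 0.92, -0.003]
contact_force: [-3.9, 8.1, -1.5]
gripper_width: 0.002
now [ 0.5414 -0.2847  0.1672] -104.3 0.0755 [-3.9  8.1 -1.5]
-96 [ 1.1 -0.1 -0. ]
-87 [ 2.3 -0.2 -0. ]
-78 [ 3.4 -0.  -0. ]
-69 [ 4.5  0.3 -0. ]
-60 [ 5.6  0.8 -0. ]
-51 [ 6.6  1.5 -0. ]
-42 [ 7.4  2.3 -0. ]
-33 [ 8.2  3.2 -0. ]
```

View pics/s2.png

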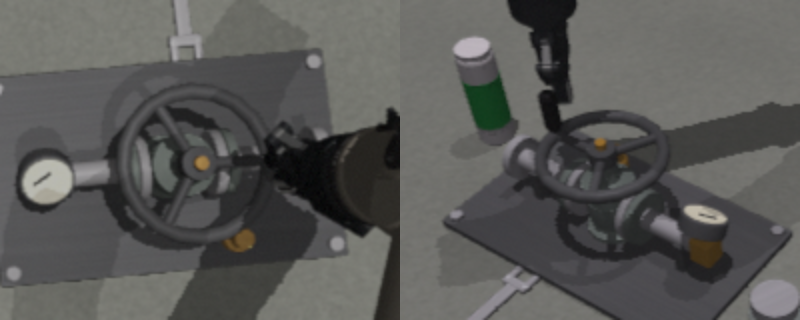

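The wheel is turning: the handle's spoke now points to about -88°, and nothing else has moved. I'll keep going.

```bash
python3 -m handwheel '[1.1,-0.1,0,0,0,0,0, 2.3,-0.2,0,0,0,0,0, 3.4,0,0,0,0,0,0, 4.5,0.3,0,0,0,0,0, 5.6,0.8,0,0,0,0,0, 6.6,1.5,0,0,0,0,0, 7.4,2.3,0,0,0,0,0, 8.2,3.2,0,0,0,0,0]'
python3 wp.py -24 8 9
```

```text
t: 4.3
eef_pos: [0.6254, -0.2542, 0.1675]
tool_rot: [-0.001, 0.393, 0.92, -0.005]
contact_force: [-3.0, -2.4, -0.2]
gripper_width: -0.003
now [ 0.6254 -0.2542  0.1675] -33.1 0.0781 [-3.  -2.4 -0.2]
-24 [ 0.3  1.2 -0. ]
-15 [ 0.7  2.3 -0. ]
-6 [ 0.9  3.5 -0. ]
3 [ 0.9  4.7 -0. ]
12 [ 0.8  5.8 -0. ]
21 [ 0.5  7.  -0. ]
30 [-0.  8. -0.]
39 [-0.7  9.  -0. ]
```

```bash
python3 -m handwheel '[0.3,1.2,0,0,0,0,0, 0.7,2.3,0,0,0,0,0, 0.9,3.5,0,0,0,0,0, 0.9,4.7,0,0,0,0,0, 0.8,5.8,0,0,0,0,0, 0.5,7,0,0,0,0,0, 0,8,0,0,0,0,0, -0.7,9,0,0,0,0,0]'
python3 wp.py 48 8 9
python3 - <<'E'
from h import *
a=read_camera("top")[:,:,::-1];b=read_camera("scene")[:,:,::-1]
cv2.imwrite("pics/s3.png",np.hstack([cv2.resize(a[180:340,360:560],(400,320)),cv2.resize(b[80:240,120:320],(400,320))]))
E
```

```text
t: 4.97
eef_pos: [0.6191, -0.1633, 0.1679]
tool_rot: [-0.0, 0.392, 0.92, -0.005]
contact_force: [1.1, -5.3, -0.4]
gripper_width: -0.001
now [ 0.6191 -0.1633  0.1679] 39.2 0.0763 [ 1.1 -5.3 -0.4]
48 [-0.9  0.7 -0.1]
57 [-1.8  1.5 -0.1]
66 [-2.9  2.  -0.1]
75 [-4.   2.4 -0.1]
84 [-5.1  2.6 -0.1]
93 [-6.3  2.7 -0.1]
102 [-7.5  2.5 -0.1]
111 [-8.6  2.2 -0.1]
```

View pics/s3.png

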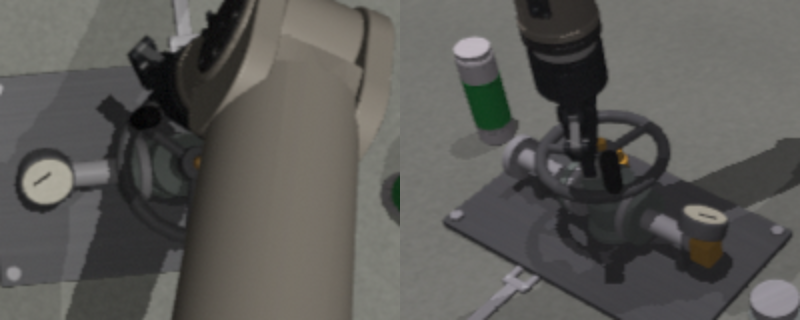

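The handle is now on the far side of its circle, in contact with about 5 N on it, and the wheel is seated. I'll continue.

```bash
python3 -m handwheel '[-0.9,0.7,0,0,0,0,0, -1.8,1.5,0,0,0,0,0, -2.9,2,-0.1,0,0,0,0, -4,2.4,-0.1,0,0,0,0, -5.1,2.6,-0.1,0,0,0,0, -6.3,2.7,-0.1,0,0,0,0, -7.5,2.5,-0.1,0,0,0,0, -8.6,2.2,-0.1,0,0,0,0]'
python3 wp.py 120 8 9
```

```text
t: 5.73
eef_pos: [0.5338, -0.1377, 0.1677]
tool_rot: [0.0, 0.391, 0.92, -0.003]
contact_force: [4.2, 1.5, 0.1]
gripper_width: -0.001
now [ 0.5338 -0.1377  0.1677] 109.5 0.0783 [4.2 1.5 0.1]
120 [-1.1 -0.9 -0.1]
129 [-2.1 -1.5 -0.1]
138 [-3.  -2.4 -0.1]
147 [-3.7 -3.3 -0.1]
156 [-4.2 -4.3 -0.1]
165 [-4.6 -5.4 -0.1]
174 [-4.8 -6.6 -0.1]
183 [-4.9 -7.8 -0.1]
```

```bash
python3 -m handwheel '[-1.1,-0.9,0,0,0,0,0, -2.1,-1.5,0,0,0,0,0, -3,-2.4,-0.1,0,0,0,0, -3.7,-3.3,-0.1,0,0,0,0, -4.2,-4.3,-0.1,0,0,0,0, -4.6,-5.4,-0.1,0,0,0,0, -4.8,-6.6,-0.1,0,0,0,0, -4.9,-7.8,-0.1,0,0,0,0]'
python3 wp.py 188 6 4
python3 - <<'E'
from h import *
a=read_camera("top")[:,:,::-1];b=read_camera("scene")[:,:,::-1]
cv2.imwrite("pics/s4.png",np.hstack([cv2.resize(a[180:340,360:560],(400,320)),cv2.resize(b[80:240,120:320],(400,320))]))
E
```

```text
t: 6.4
eef_pos: [0.484, -0.2142, 0.1664]
tool_rot: [-0.001, 0.39, 0.921, -0.001]
contact_force: [2.4, 4.7, -0.5]
gripper_width: -0.0
now [ 0.484  -0.2142  0.1664] -177.9 0.076 [ 2.4  4.7 -0.5]
188 [ 0.2 -0.8  0.1]
192 [ 0.3 -1.3  0.1]
196 [ 0.4 -1.8  0.1]
200 [ 0.5 -2.3  0.1]
204 [ 0.7 -2.8  0.1]
208 [ 1.  -3.2  0.1]
```

View pics/s4.png

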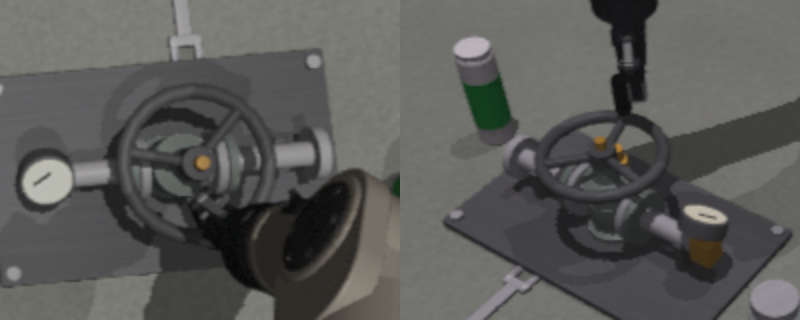

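The handle is in front of the robot and nearly round. I'll push to about 205°, back off and measure.

```bash
python3 -m handwheel '[0.2,-0.8,0,0,0,0,0, 0.3,-1.3,0,0,0,0,0, 0.5,-2.1,0,0,0,0,0, 0.7,-2.8,0,0,0,0,0, 0.7,-2.8,0,0,0,0,0]'
python3 wp.py 204 1 4
python3 -m handwheel '[-0.5,2,0,0,0,0,0, -1,4,0,0,0,0,0, -1,4,4,0,0,0,0, -1,7,8,0,0,0,0, -5,11,9,0,0,0,0, -5,15,9,0,0,0,0, -5,19,9,0,0,0,0, -5,19,9,0,0,0,0]'
python3 - <<'E'
from h import *
a=read_camera("top")[:,:,::-1];cv2.imwrite("pics/top5.png",a)
z=cv2.imread("pics/top0.png")
f=lambda i:cv2.resize(i[210:320,410:510],(400,440),interpolation=2)
cv2.imwrite("pics/s5.png",np.hstack([f(z),f(a)]))
E
```

```text
t: 6.92
eef_pos: [0.4904, -0.2466, 0.1665]
tool_rot: [-0.0, 0.393, 0.92, -0.003]
contact_force: [0.4, 0.9, -0.5]
gripper_width: 0.001
now [ 0.4904 -0.2466  0.1665] -153.2 0.078 [ 0.4  0.9 -0.5]
204 [0.1 0.5 0. ]
t: 7.58
eef_pos: [0.4405, -0.0519, 0.2574]
tool_rot: [0.0, 0.39, 0.921, -0.002]
contact_force: [0.2, -0.0, -0.2]
gripper_width: 0.001
```

View pics/s5.png

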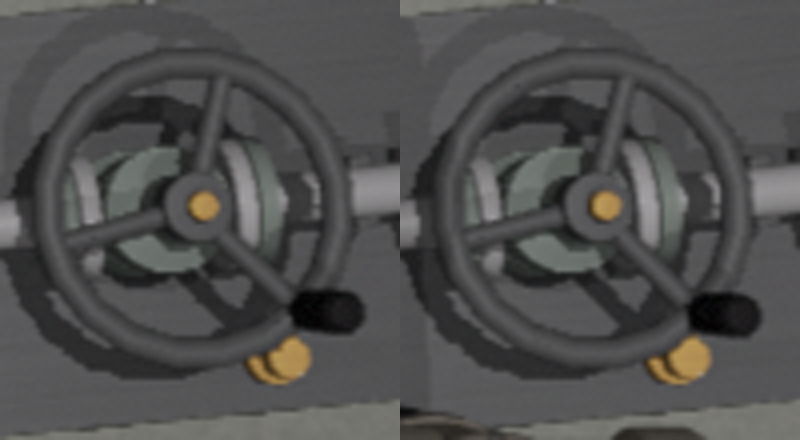

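The before and after crops match to within 2 enlarged pixels at the handle (about 1 mm). The hand is clear, so I'll do a quick numeric check and hand in.

```bash
python3 - <<'E'
from h import *
a=cv2.imread("pics/top0.png");b=read_camera("top")[:,:,::-1].copy()
for n,(x,y) in dict(handle=(493,288),hub=(459,262),fit=(480,300),can=(590,277),jar=(318,254),wrench=(449,165)).items():
    s=14;r=cv2.matchTemplate(b[y-s-10:y+s+10,x-s-10:x+s+10],a[y-s:y+s,x-s:x+s],cv2.TM_CCOEFF_NORMED);_,v,_,m=cv2.minMaxLoc(r);print(n,np.array(m)-10,round(v,3))
o=get_obs();print(o["eef_pos"],o["contact_force"],abs(o["joint_vel"]).max())
hand_in()
E
```

```text
handle [-1  1] 0.972
hub [0 0] 0.985
fit [0 0] 0.979
can [0 0] 1.0
jar [0 0] 1.0
wrench [0 0] 0.998
[ 0.44105898 -0.05418037  0.25713003] [ 0.36960863 -0.72542583  0.78459   ] 0.06491299540244326
the job is handed in; nothing more can be done
```

I pushed the wheel round one full turn counter-clockwise with the shut fingertips and handed the job in after about 8 s of robot time. Halfway round, the picture showed the handle on the far side of its circle, with about 5 N measured on the tool.

**Last checks:**
- **Handle:** it is within about 1 pixel (roughly 2–3 mm) of where it started, against the 14 mm allowed.
- **Wheel:** it looks seated and still in the pictures. I had no direct reading of the wheel angle or lift. The single turn comes from the path I pushed and the pictures along the way.
- **Other things:** the can, jar, fitting and wrench show no shift in the images.
- **Hand:** it is clear of the stand, with only noise-level force (under 1.2 N). One joint still read about 0.06 rad/s from settling when I handed in.

No check failed or disagreed.

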